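# Roll a battery cell to the test line and close the contact on it

### The job

A live battery cell lies in the lane of the test jig. Keeping the fingertips above it (never reach down beside it, and do not grip, lift or drag it), push its top lightly sideways so that it rolls along the lane until it rests on the white line between the two brass contacts; if one stroke of the fingertip does not bring it there, set down again and stroke further. Then push the sliding contact fully home by its upright tab, so that the cell is held between the contacts, and let go; leave the cells in the tray, the tray and the multimeter where they are.

Things in the scene. Friction and masses are not known exactly. Their poses are not given: they have to be found in the camera images.
- cell: grey cylindrical battery cell lying in the jig's lane: 32 mm thick, can 70 mm long, 0.14 kg. Origin on its axis at mid-length; x runs along it from the button end to the base; y, z turn as it rolls (z up at the start). In the lane its axis is 29 mm, its top 45 mm above the bench. Starts 55 to 100 mm from the line, on the jig's -y side. It stops rolling at once when let go
- cell_button (a point): centre of the outer face of the cell's steel button (12 mm wide, 1.5 mm high), on its axis, 36.5 mm from its origin. A fingertip laid on the cell's top with 2 to 5 N and moved level along the lane rolls the cell half as far as the fingertip moves; the stroke ends when the tip runs off the top, after some 20 mm of rolling
- cell_base (a point): centre of the cell's bare flat base, on its axis, 35 mm from its origin. A push against the cell's side above mid-height wedges it instead of rolling it
- jig: cell test jig, a bright metal plate 160 x 199 mm lying on the bench, fixed, its place and yaw vary. Origin on the bench under the middle of the marked line, z up. The lane runs along y from -125 to +50 mm; white fences (tops 23 mm above the bench) with inner faces at x = -39 and +38 mm guide the cell and close the lane's ends. The cell's button points to -x
- line_mid (a point): middle of the marked line on the lane's bed, 13 mm above the bench; axes as the jig's. The line is white, 2 mm wide, and crosses the black rubber bed along x at jig y = 0; dark ticks on the fences continue it
- fixed_contact: fixed brass contact, 14 mm wide, that the cell's base must meet; origin at the centre of its face, at jig x = +36 mm, y = 0, 29 mm above the bench. Behind it stand a black block (top 40 mm above the bench) and two small brass posts (top 27 mm)
- slider (a joint): the sliding contact, m: 0 fully back, 0.024 home against its stop; grows as it is pushed towards the jig's +x. Starts at 0 to 0.006, takes 5 N to move, 8 N near the end, stays where it is left. A black block 22 x 26 mm with an upright ribbed tab at its rear, on the jig's -x side (nearer the robot), at y = 0
- push_face (a point): point on the rear face (facing the jig's -x) of the sliding contact's tab, mid-width, 48 mm above the bench. The tab is 26 mm wide along y, 6 mm thick, its top 60 mm above the bench; behind it is free space over the plate (top 12 mm) and bench. At slider value s the face is at jig x = -0.094 + s
- plunger: sprung brass plunger, 6 mm thick, round tip, at the front of the sliding contact, 29 mm above the bench. Gives way up to 5 mm at 1.5 to 4 N; with the cell on the line and the slider home it is pressed in 3 mm. Its free tip is 37.5 mm ahead of the push face and stays out of the lane until the slider passes 0.017
- cell_tray: black tray 128 x 48 x 30 mm with three round places, two holding standing cells, left of the jig: leave it. Origin under its middle
- spare_cell_1: cell standing in the tray's middle place, top 78 mm above the bench: leave it
- spare_cell_2: cell standing in the tray's far place: leave it
- meter: multimeter in a red holster, 192 x 119 x 79 mm, lying right of the jig: leave it

How it is judged:
By the outcome, as a careful person would: the job done as asked, in the order asked, and still so for the second after the job is handed in, with the robot touching nothing.
It also fails if it takes over 64 s, if anything falls off the work surface, if the arm or the gripper's body presses on something with over 40 N, if the wrist force passes 120 N, or if a joint passes its speed limit or range.

### The arm

A 6-joint arm with a two-finger parallel gripper is mounted at the origin on a cart in front of the work surface, level with it; the furniture and walls round the work are solid. World frame = base frame: x ahead of the robot, y to its left, z up, the work surface at z = 0. Lengths are in mm, angles in rad, forces in N, time in s.
With the tool pointing down it reaches from about 350 to 775 mm from the base axis. Payload 7.3 kg.
Tool frame: the origin (TCP) lies at the very end of the fingers, on their centre line; the grasp point (between the pads) lies bot.grip_point_offset behind it (bot.grip_point_offset is the distance from the TCP to the grasp point, in mm); z points along the fingers, y is the line along which they close (so a half turn about z gives the same grasp; the last joint's range is limited). The gripper opens to 92 mm and grips with 3 to 60 N. Pads are 19 mm wide; open, the fingers measure 130 mm over their backs; the gripper's body (75 mm by 190 mm) begins 47 mm behind the grasp point.
Start: joints at [-1.251, 0.342, 1.524, -0, 1.275, -0.146], TCP at [235.821, -469.077, 226.741] pointing down, gripper open.
Joint ranges: [-2.53, 2.53], [-0.77, 2.02], [0.04, 2.7], [-1, 4.14], [0.28, 2.66], [-3.11, 3.11]. Speed limits (rad/s): [2.57, 2.57, 3.14, 3.14, 3.14, 3.14].

### API

Orientations are given as [roll, pitch, yaw] about the fixed x, y, z axes, in that order (R = Rz(yaw) Ry(pitch) Rx(roll)).
In Python, from plant import bot gives the robot as it stands. The module is installed in compiled form; this text tells all that it offers.
- The arm moves only by the tool carry_out, never from a script. Its argument "plan" is a list of rows, each an object of numbers: "tx", "ty", "tz": the shift along the world's x, y, z in mm; "rx", "ry", "rz": the turn, a rotation vector about the world's x, y, z in rad. A call has 1 to 12 rows; each row shifts and turns the commanded pose from where the row before left it; what a row does not reach is not made up. A row lasts 1/10 s, in which the tool goes at most 50 mm and 8.59 degrees, less where a joint would pass 70% of its speed; a pose out of reach is approached as far as the arm can. A call with a gripper value outside its range is refused whole. "gripper" is the closure, from 0 (fully open) to 1 (shut), set as the call begins (left out, the last holds). The fingers move at their own pace and stop on an object; the grip force is fixed at half the most. Time passes only in rows, so rows that do not move let the fingers close. It gives the time, the measured TCP pose, the force, the opening and the grip force at its end, in the units of the state.
- bot.get_obs(): the state, without advancing time (a new reading comes with each control period).
- bot.capture(name): name is "scene" or "top" or "wrist"; returns the picture (400x640x3 uint8, red, green, blue); there is no depth.
- bot.camera_model(name): a dict with "camera_matrix" (3x3 intrinsics, pixels), "R" (3x3) and "t" (3): a world point X has camera coordinates R X + t. Camera axes: x right, y down, z forward; pixel columns grow to the right and rows downward; lengths in mm; the calibration is good to about 2 mm. A picture is of the moment at which its call begins: read the wrist's pose just before it. camera_model takes no time and is no camera call; for the wrist camera it gives the pose at the moment of the call.
- bot.close_job(): hands the job in; it is judged then, once.
The state is a dict: "time": time; "joint_positions": joint angles; "dq": joint speeds; "tau": joint torques, N m; "tool_pos": TCP position; "tcp_rot": TCP orientation; "contact_force": force on the tool from outside, world axes, zero at the start; "moment": the same for the moment, N m; "grip_width": finger opening in mm; "finger_force": force on a finger pad.
Only numpy, scipy, OpenCV 4.12 (cv2) and the standard library are available. Lean on these libraries where they do the work, as an engineer would, in place of code of your own. Each camera call takes 0.05 s, during which the arm holds its last target. There are 200 camera calls.

## Working session

There is one attempt and no reset: what is moved stays moved. The work goes in short steps, Python scripts to look and compute and a tool call to move; the robot and the scene stay as the last step left them, time stands still between calls to the robot, and variables do not carry over. Pictures are saved under pics/ and viewed, at most 10 in all, crops included, and the job is handed in when it is done.

Besides the shell and the picture viewer there is one more tool, called after ">>>" as a command line: name --argument value ..., lists and objects as JSON in quotes. carry_out: Moves the arm, as the interface text tells. Its arguments: {"type":"object","properties":{"plan":{"type":"array"},"gripper":{"type":"number"}},"required":["plan"]}

```bash
mkdir -p pics; cat > h.py <<'E'
import numpy as np, cv2
from plant import bot
def snap(cam,name):
    m=bot.camera_model(cam); im=bot.capture(cam)[:,:,::-1].copy(); cv2.imwrite(f'pics/{name}.png',im); return im,m
def ray(m,u,v,z):
    K=np.array(m['camera_matrix']);R=np.array(m['R']);t=np.array(m['t']).ravel()
    d=R.T@np.linalg.inv(K)@np.array([u,v,1.]);c=-R.T@t
    return c+d*(z-c[2])/d[2]
def proj(m,X):
    p=np.array(m['camera_matrix'])@(np.array(m['R'])@np.array(X,float)+np.array(m['t']).ravel());return p[:2]/p[2]
E
python3 - <<'E'
from h import *
o=bot.get_obs();print(o['time'],o['tool_pos'],o['tcp_rot'],o['contact_force'],bot.grip_point_offset)
im,m=snap('top','t1');print(m)
snap('scene','s1')
E
```

```text
0.0 [ 235.68757676 -468.64645562  226.03971744] [-3.14003814e+00 -1.79173597e-04  4.65895346e-01] [ 0.17752242 -0.8460712  -0.15754585] 18.8
{'camera_matrix': array([[444.92303209,   0.        , 315.45291669],
       [  0.        , 444.92303209, 193.65399042],
       [  0.        ,   0.        ,   1.        ]]), 'R': array([[-0.0342426 , -0.99941091,  0.00229696],
       [-0.96964788,  0.03266592, -0.24231368],
       [ 0.24209591, -0.01052469, -0.97019524]]), 't': array([203.47093226, 545.49989214, 945.50747078])}
```

View pics/t1.png

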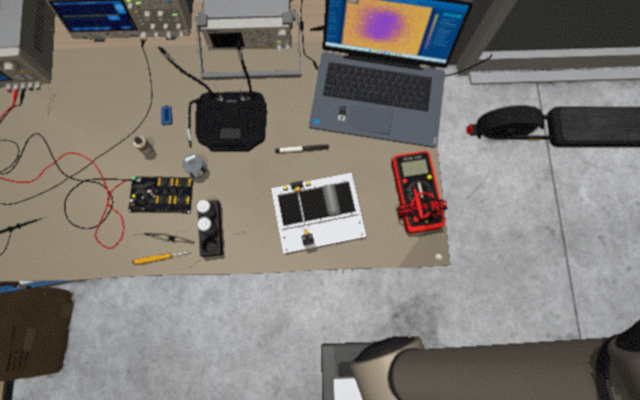

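The top view shows the jig around (320,212), its line near (300,207), the cell near (331,199) and the sliding contact's tab near (308,240). I'll enlarge that area.

```bash
python3 - <<'E'
from h import *
im=cv2.imread('pics/t1.png');m=bot.camera_model('top')
cv2.imwrite('pics/t1c.png',cv2.resize(im[165:260,260:380],None,fx=6,fy=6,interpolation=cv2.INTER_CUBIC))
for p in [(272,186),(354,173),(366,237),(285,252)]: print(p,ray(m,*p,12).round(1))
E
```

```text
(272, 186) [588.3 288.3  12. ]
(354, 173) [614.4  88.8  12. ]
(366, 237) [457.   69.3  12. ]
(285, 252) [428.4 259.8  12. ]
```

View pics/t1c.png

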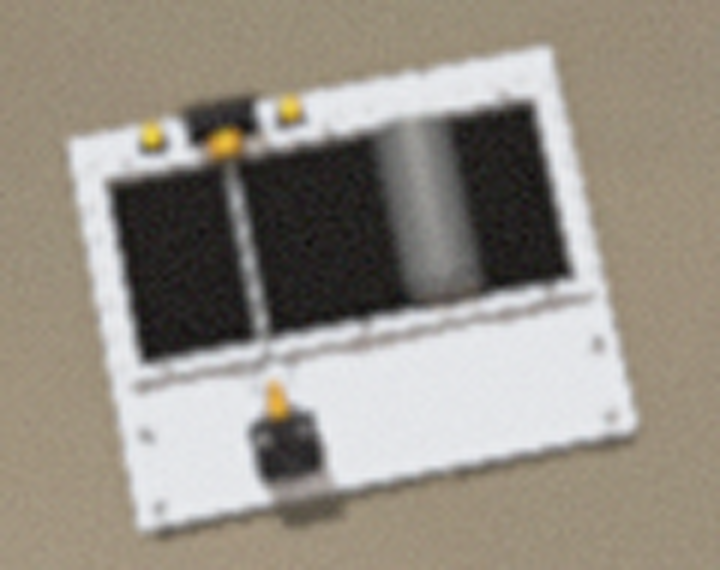

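```bash
python3 - <<'E'
from h import *
m=bot.camera_model('top')
f=lambda u,v,z:ray(m,260+u/6,165+v/6,z).round(1)
print('line',f(232,165,13),f(262,335,13));print('cell',f(430,205,38));print('cell ends',f(405,120,38),f(445,285,38));print('tabtop',f(303,490,50),'contact',f(224,145,29),'fence',f(140,385,23),f(590,295,23))
E
```

```text
line [569.7 224.4  13. ] [500.3 214.4  13. ]
cell [544.8 147.1  38. ]
cell ends [579.3 155.5  38. ] [512.8 142.7  38. ]
tabtop [433.9 200.   50. ] contact [573.9 226.9  29. ] fence [480.3 262.1  23. ] [510.   85.3  23. ]
```

>>> carry_out --gripper 1 --plan '[{"tx":16,"ty":36,"rz":0.07},{"tx":16,"ty":36,"rz":0.07},{"tx":16,"ty":36,"rz":0.07},{"tx":16,"ty":36,"rz":0.07},{"tx":16,"ty":36,"rz":0.07},{"tx":16,"ty":36,"rz":0.07},{"tx":16,"ty":36,"rz":0.07},{"tx":16,"ty":36,"rz":0.07},{"tx":16,"ty":36,"rz":0.07},{"tx":16,"ty":36,"rz":0.07},{"tx":16,"ty":36,"rz":0.07},{"tx":16,"ty":36,"rz":0.07}]'

```text
invalid input at $.plan[0]: expected keys tx, ty, tz, rx, ry, rz
```

>>> carry_out --plan '[{"tx":16,"ty":36,"rz":0.07},{"tx":16,"ty":36,"rz":0.07},{"tx":16,"ty":36,"rz":0.07},{"tx":16,"ty":36,"rz":0.07},{"tx":16,"ty":36,"rz":0.07},{"tx":16,"ty":36,"rz":0.07},{"tx":0,"ty":0},{"tx":0},{"tx":0}]'

```text
invalid input at $.plan[0]: expected keys tx, ty, tz, rx, ry, rz
```

```bash
python3 - <<'E'
from h import *
o=bot.get_obs();print(o['time'],o['tool_pos'],o['tcp_rot'],o['contact_force'],o['grip_width'],o['joint_positions'])
im,m=snap('wrist','w1')
print(proj(m,o['tool_pos']),-np.array(m['R']).T@m['t'])
for X in [(535,219,13),(545,147,45),(434,200,60)]: print(proj(m,X))
E
```

```text
0.1 [ 235.7142559  -468.71560977  226.11608533] [-3.14026798e+00 -1.98127279e-04  4.65790043e-01] [-0.56850179  0.66953553  0.15832802] 91.79915427230536 [-1.25097935e+00  3.42647944e-01  1.52492438e+00  3.49007013e-06
  1.27535974e+00 -1.45974213e-01]
[317.92106687 244.87920182] [ 298.39314086 -438.31211977  384.70283561]
[-328.51053195 -592.14740141]
[-303.76228953 -642.08891997]
[-432.08288339 -508.37936865]
```

View pics/w1.png

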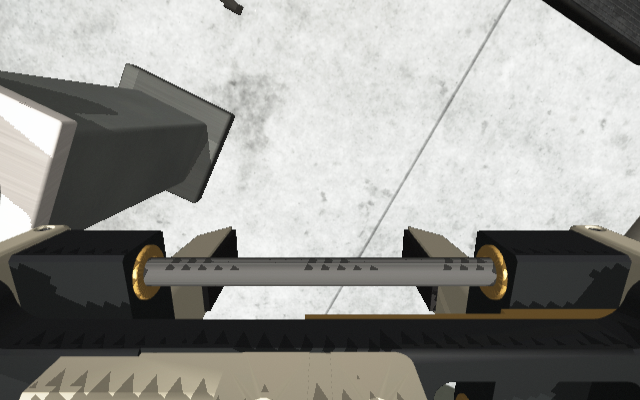

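The wrist picture shows only the floor, since the arm hasn't moved; the open fingers are at the bottom, and the TCP projects to (318,245). Every row needs all six keys, so I'm resending the move.

>>> carry_out --gripper 1 --plan '[{"tx":21,"ty":41,"tz":0,"rx":0,"ry":0,"rz":0.09},{"tx":21,"ty":41,"tz":0,"rx":0,"ry":0,"rz":0.09},{"tx":21,"ty":41,"tz":0,"rx":0,"ry":0,"rz":0.09},{"tx":21,"ty":41,"tz":0,"rx":0,"ry":0,"rz":0.09},{"tx":21,"ty":41,"tz":0,"rx":0,"ry":0,"rz":0.09},{"tx":21,"ty":41,"tz":0,"rx":0,"ry":0,"rz":0.09},{"tx":21,"ty":41,"tz":0,"rx":0,"ry":0,"rz":0.09},{"tx":21,"ty":41,"tz":0,"rx":0,"ry":0,"rz":0.09},{"tx":21,"ty":41,"tz":0,"rx":0,"ry":0,"rz":0.09},{"tx":21,"ty":41,"tz":0,"rx":0,"ry":0,"rz":0.09},{"tx":21,"ty":41,"tz":0,"rx":0,"ry":0,"rz":0.09},{"tx":21,"ty":41,"tz":0,"rx":0,"ry":0,"rz":0.09}]'

```text
time: 1.35
tool_pos: [488.2, 24.9, 226.7]
tcp_rot: [-3.142, 0.0, 1.55]
contact_force: [1.1, -2.2, 0.3]
grip_width: 2.0
finger_force: 0.0
```

>>> carry_out --plan '[{"tx":21,"ty":41,"tz":0,"rx":0,"ry":0,"rz":0.09},{"tx":21,"ty":41,"tz":0,"rx":0,"ry":0,"rz":0.085},{"tx":0,"ty":0,"tz":0,"rx":0,"ry":0,"rz":0},{"tx":0,"ty":0,"tz":0,"rx":0,"ry":0,"rz":0}]'

```text
time: 1.75
tool_pos: [529.5, 105.7, 226.0]
tcp_rot: [-3.14, 0.0, 1.723]
contact_force: [-0.8, -0.7, -1.0]
grip_width: 0.0
finger_force: 0.0
```

```bash
python3 - <<'E'
from h import *
o=bot.get_obs();print(o['time'],o['tool_pos'],o['tcp_rot'],o['contact_force'],o['grip_width'],o['joint_positions'])
im,m=snap('wrist','w2')
print(proj(m,o['tool_pos']))
for X in [(535,219,13),(545,147,45),(434,200,60)]: print(proj(m,X))
E
```

```text
1.75 [529.546558   105.73107046 226.01451221] [-3.14015736e+00  2.28314290e-04  1.72258610e+00] [-0.78761053 -0.70748044 -0.95881003] 0.02121966443792135 [ 5.53312325e-02  3.70923358e-01  1.48267611e+00 -3.80448183e-04
  1.28939984e+00 -9.63524733e-02]
[318.66148546 243.31449237]
[339.3033869   76.25590021]
[339.03509408 143.84990775]
[237.96871146  74.25125948]
```

View pics/w2.png

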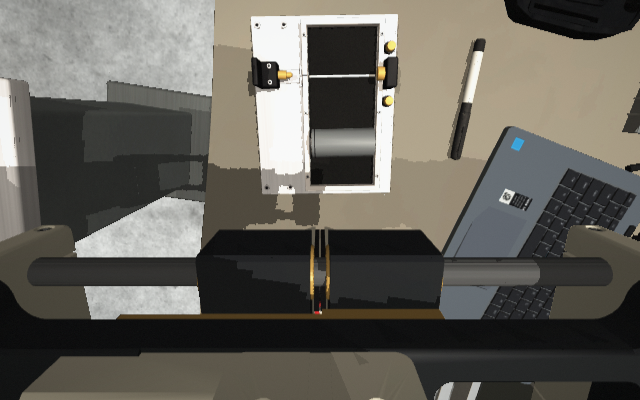

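The wrist view shows the line at row 76 (columns 303–379), the cell spanning rows 128–157 (columns 310–376), and the tab near (257,74). I'll measure these precisely.

```bash
python3 - <<'E'
from h import *
im=cv2.imread('pics/w2.png');m=bot.camera_model('wrist');g=cv2.cvtColor(im,6).astype(int)
for u in (325,345,365):
    c=g[:,u]; print(u,'line',[(v,c[v]) for v in range(72,81)],'cell',c[122:164].tolist())
for u in (320,345,370): print('line',ray(m,u,76,13).round(1))
print(g[74,240:300].tolist()); print(g[60:92,257].tolist())
v=143;print(g[v,300:385].tolist())
c=-np.array(m['R']).T@m['t'];print('cam',c, ray(m,256,74,60))
E
```

```text
325 line [(72, np.int64(28)), (73, np.int64(30)), (74, np.int64(32)), (75, np.int64(236)), (76, np.int64(248)), (77, np.int64(152)), (78, np.int64(31)), (79, np.int64(30)), (80, np.int64(30))] cell [32, 32, 31, 31, 32, 32, 31, 76, 97, 110, 120, 129, 133, 139, 145, 148, 154, 161, 163, 164, 165, 165, 166, 157, 152, 144, 140, 133, 128, 120, 112, 102, 94, 78, 57, 35, 32, 33, 31, 32, 31, 29]
345 line [(72, np.int64(31)), (73, np.int64(33)), (74, np.int64(77)), (75, np.int64(237)), (76, np.int64(199)), (77, np.int64(81)), (78, np.int64(32)), (79, np.int64(32)), (80, np.int64(31))] cell [32, 33, 34, 33, 32, 32, 74, 90, 102, 115, 122, 130, 134, 138, 143, 150, 157, 167, 175, 176, 178, 179, 173, 163, 153, 145, 139, 134, 125, 121, 111, 102, 91, 71, 44, 30, 28, 26, 28, 26, 27, 28]
365 line [(72, np.int64(31)), (73, np.int64(30)), (74, np.int64(141)), (75, np.int64(241)), (76, np.int64(170)), (77, np.int64(53)), (78, np.int64(31)), (79, np.int64(32)), (80, np.int64(32))] cell [31, 30, 31, 31, 31, 39, 71, 90, 105, 115, 123, 127, 134, 139, 143, 150, 161, 167, 176, 184, 189, 187, 178, 169, 159, 149,
[... 355 characters left out ...]
218, 218, 218, 183, 181, 240, 248, 248, 248, 248, 247, 215]
[9, 12, 10, 8, 7, 10, 13, 14, 16, 17, 18, 20, 22, 22, 24, 26, 28, 30, 35, 33, 36, 38, 38, 42, 31, 15, 31, 136, 156, 157, 156, 157]
[249, 249, 208, 206, 235, 249, 204, 203, 199, 109, 85, 130, 158, 157, 73, 161, 162, 161, 162, 163, 163, 163, 165, 164, 166, 165, 167, 167, 169, 169, 169, 169, 172, 172, 172, 173, 174, 175, 176, 176, 177, 176, 177, 179, 178, 179, 179, 179, 180, 181, 182, 181, 182, 181, 182, 183, 185, 184, 185, 184, 184, 185, 186, 185, 186, 187, 186, 187, 187, 188, 189, 188, 189, 189, 192, 132, 247, 248, 249, 249, 248, 249, 249, 249, 249]
cam [519.68768381 172.9614165  384.7675398 ] [451.50237729 202.10943057  60.        ]
```

```bash
cat >> h.py <<'E'
JY=0.15
def jig(origin,yaw,p):
    d=np.array(p[:2])-np.array(origin); c,s=np.cos(yaw),np.sin(yaw); return np.array([c*d[0]+s*d[1],-s*d[0]+c*d[1]])
E
python3 - <<'E'
from h import *
im=cv2.imread('pics/w2.png');m=bot.camera_model('wrist');g=cv2.cvtColor(im,6).astype(int)
P=np.array([ray(m,u,v,13) for u,v in [(325,75.9),(345,75.4),(365,75.1)]]);print(P.round(1))
print('yaw line',np.arctan2(*(P[2]-P[0])[1::-1]))
C=np.array([ray(m,u,v,29) for u,v in [(325,142.6),(345,141.5),(365,140.8)]]);print('cell axis',C.round(1),np.arctan2(*(C[2]-C[0])[1::-1]))
print(g[100,295:395].tolist())
d=g[115,295:395];print(d.tolist())
E
```

```text
[[519.  216.   13. ]
 [541.2 219.9  13. ]
 [563.5 223.6  13. ]]
yaw line 0.1689288353153966
cell axis [[530.  143.7  29. ]
 [552.4 148.4  29. ]
 [574.8 152.6  29. ]] 0.194915357259415
[249, 249, 249, 249, 249, 249, 215, 210, 247, 249, 249, 249, 249, 175, 27, 26, 32, 31, 33, 31, 32, 30, 32, 32, 33, 29, 29, 30, 32, 32, 31, 31, 30, 30, 32, 30, 31, 31, 30, 32, 31, 31, 31, 30, 30, 29, 31, 32, 32, 31, 33, 32, 31, 31, 30, 31, 31, 33, 32, 31, 31, 31, 32, 33, 33, 33, 31, 31, 33, 32, 31, 33, 33, 32, 33, 32, 31, 33, 17, 23, 101, 106, 241, 249, 249, 249, 249, 59, 38, 69, 181, 225, 227, 228, 230, 231, 232, 234, 234, 137]
[249, 249, 249, 249, 249, 249, 249, 210, 211, 245, 248, 245, 241, 209, 79, 27, 31, 30, 31, 32, 32, 32, 29, 32, 31, 31, 31, 29, 33, 31, 32, 30, 31, 32, 29, 32, 30, 31, 31, 31, 31, 33, 32, 32, 31, 31, 31, 29, 31, 33, 33, 32, 30, 33, 32, 30, 33, 33, 32, 33, 31, 32, 34, 32, 32, 30, 32, 32, 30, 32, 33, 31, 33, 31, 33, 30, 32, 31, 20, 59, 104, 118, 249, 249, 249, 249, 249, 249, 249, 249, 249, 249, 249, 249, 249, 249, 249, 249, 188, 142]
```

```bash
python3 - <<'E'
from h import *
m=bot.camera_model('wrist')
a=ray(m,308.3,100,23);b=ray(m,376.8,100,23);print(a,b,np.linalg.norm(a-b))
yaw=.167;ex=np.array([np.cos(yaw),np.sin(yaw)]);ey=np.array([-ex[1],ex[0]])
mid=(a+b)[:2]/2+.5*ex
L=np.array([541.2,219.9]);O=L+((mid-L)@ex)*ex;print('O',O)
C=np.array([552.4,148.4]);print('cell in jig',(C-O)@ex,(C-O)@ey)
for n,(x,y) in dict(cellmid=(0,(C-O)@ey),start=(0,(C-O)@ey-9),push0=(-94-19-10,0),tab=(-94,0)).items(): print(n,O+x*ex+y*ey)
print(ray(m,248,74,60),ray(m,251.5,74,60)); print('ey',ey)
E
```

```text
[504.3850492  187.04904142  23.        ] [580.32875948 198.55046789  23.        ] 76.80969952777049
O [538.37591872 219.42394461]
cell in jig 2.0230328685607226 -72.36700146608479
cellmid [550.40511181 148.06372169]
start [551.90113535 139.18893079]
push0 [417.08710972 198.97828955]
tab [445.68365819 203.79880985]
[443.697573   200.92821876  60.        ] [447.11223699 201.44500833  60.        ]
ey [-0.16622484  0.98608788]
```

>>> carry_out --plan '[{"tx":8,"ty":12,"tz":-30,"rx":0,"ry":0,"rz":0.015},{"tx":8,"ty":12,"tz":-40,"rx":0,"ry":0,"rz":0},{"tx":7,"ty":12,"tz":-40,"rx":0,"ry":0,"rz":0},{"tx":0,"ty":0,"tz":-35,"rx":0,"ry":0,"rz":0},{"tx":0,"ty":0,"tz":-20,"rx":0,"ry":0,"rz":0},{"tx":0,"ty":0,"tz":-10,"rx":0,"ry":0,"rz":0},{"tx":0,"ty":0,"tz":0,"rx":0,"ry":0,"rz":0},{"tx":0,"ty":0,"tz":0,"rx":0,"ry":0,"rz":0},{"tx":0,"ty":0,"tz":0,"rx":0,"ry":0,"rz":0},{"tx":0,"ty":0,"tz":0,"rx":0,"ry":0,"rz":0}]'

```text
time: 2.8
tool_pos: [553.6, 140.9, 53.1]
tcp_rot: [3.139, 0.0, 1.736]
contact_force: [0.2, -0.2, -0.0]
grip_width: 0.3
finger_force: 0.0
```

```bash
python3 - <<'E'
from h import *
o=bot.get_obs();print(o['time'],o['tool_pos'],o['tcp_rot'],o['contact_force'])
im,m=snap('wrist','w3');snap('scene','s2')
print(proj(m,o['tool_pos']))
E
```

```text
2.8 [553.55198003 140.87366259  53.06084272] [3.13912960e+00 1.39485189e-04 1.73554474e+00] [ 0.19216328 -0.17021712 -0.0359035 ]
[318.65864972 243.31235803]
```

View pics/w3.png

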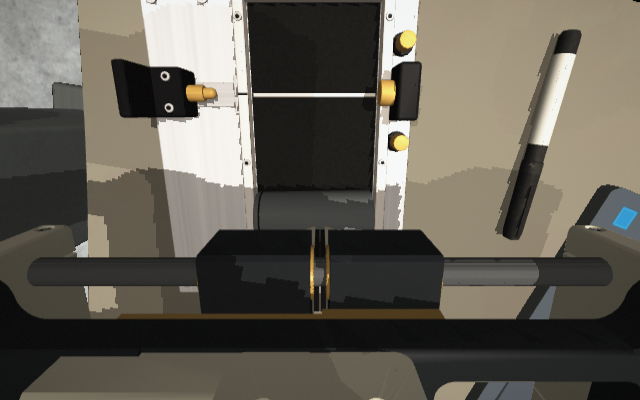

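The close view shows the line at row 95 (columns 253–378) and the cell's leading edge at row 190 (columns 258–375), centred under the tip. Next I'll lower gently until it touches.

>>> carry_out --plan '[{"tx":0,"ty":0,"tz":-3,"rx":0,"ry":0,"rz":0},{"tx":0,"ty":0,"tz":-2,"rx":0,"ry":0,"rz":0},{"tx":0,"ty":0,"tz":0,"rx":0,"ry":0,"rz":0},{"tx":0,"ty":0,"tz":0,"rx":0,"ry":0,"rz":0}]'

```text
time: 3.3
tool_pos: [552.7, 141.0, 46.6]
tcp_rot: [-3.141, -0.0, 1.736]
contact_force: [0.4, 0.8, -0.4]
grip_width: 1.0
finger_force: 0.0
```

>>> carry_out --plan '[{"tx":0,"ty":0,"tz":-1,"rx":0,"ry":0,"rz":0},{"tx":0,"ty":0,"tz":0,"rx":0,"ry":0,"rz":0},{"tx":0,"ty":0,"tz":0,"rx":0,"ry":0,"rz":0}]'

```text
time: 3.6
tool_pos: [552.8, 140.9, 45.7]
tcp_rot: [3.142, 0.0, 1.736]
contact_force: [1.2, 0.0, 0.2]
grip_width: 0.5
finger_force: 0.0
```

>>> carry_out --plan '[{"tx":0,"ty":0,"tz":-0.5,"rx":0,"ry":0,"rz":0},{"tx":0,"ty":0,"tz":0,"rx":0,"ry":0,"rz":0},{"tx":0,"ty":0,"tz":0,"rx":0,"ry":0,"rz":0}]'

```text
time: 3.9
tool_pos: [552.9, 140.9, 45.3]
tcp_rot: [3.141, 0.0, 1.736]
contact_force: [-0.0, 0.1, 1.2]
grip_width: 0.6
finger_force: 0.1
```

>>> carry_out --plan '[{"tx":0,"ty":0,"tz":-0.5,"rx":0,"ry":0,"rz":0},{"tx":0,"ty":0,"tz":0,"rx":0,"ry":0,"rz":0},{"tx":0,"ty":0,"tz":0,"rx":0,"ry":0,"rz":0}]'

```text
time: 4.2
tool_pos: [553.0, 140.9, 45.1]
tcp_rot: [3.141, 0.0, 1.736]
contact_force: [-1.4, -0.8, 4.6]
grip_width: 0.3
finger_force: 2.2
```

```bash
python3 -c "
from h import *
o=bot.get_obs();print(o['contact_force'],o['tool_pos'])"
```

```text
[-1.36448116 -0.7602184   4.63143736] [552.9654698  140.9491487   45.06311726]
```

>>> carry_out --plan '[{"tx":-0.2,"ty":1,"tz":0,"rx":0,"ry":0,"rz":0},{"tx":-0.35,"ty":2,"tz":0,"rx":0,"ry":0,"rz":0},{"tx":-0.5,"ty":3,"tz":0,"rx":0,"ry":0,"rz":0},{"tx":-0.5,"ty":3,"tz":0,"rx":0,"ry":0,"rz":0},{"tx":-0.35,"ty":2,"tz":0,"rx":0,"ry":0,"rz":0},{"tx":-0.2,"ty":1,"tz":0,"rx":0,"ry":0,"rz":0},{"tx":0,"ty":0,"tz":0,"rx":0,"ry":0,"rz":0}]'

```text
time: 4.9
tool_pos: [550.7, 153.2, 45.1]
tcp_rot: [3.141, -0.0, 1.736]
contact_force: [-1.9, 0.8, 5.8]
grip_width: 0.1
finger_force: 2.8
```

```bash
cat >> h.py <<'E'
def prof(name,us=(300,318,336)):
    o=bot.get_obs();print(round(o['time'],2),o['tool_pos'].round(1),o['contact_force'].round(1))
    im,m=snap('wrist',name);g=cv2.cvtColor(im,6).astype(int)
    yaw=.167;ey=np.array([-np.sin(yaw),np.cos(yaw)]);ex=np.array([ey[1],-ey[0]])
    for u in us:
        c=g[:228,u];b=(c>44).astype(int);e=np.flatnonzero(np.diff(b));print(u,[(int(k),int(c[k]),int(c[k+1])) for k in e])
        yield_rows=[k for k in e]
    return im,m,g
E
python3 -c "
from h import *
prof('w4')"
```

```text
4.9 [550.7 153.2  45.1] [-1.9  0.8  5.8]
300 [(22, 74, 38), (113, 24, 119), (118, 131, 25), (206, 43, 46)]
318 [(22, 76, 43), (113, 28, 134), (118, 147, 29), (206, 42, 46)]
336 [(22, 74, 36), (113, 32, 135), (118, 148, 33), (206, 42, 46)]
```

```bash
cat >> h.py <<'E'
def celly(m,u,vl,vc):
    """jig-y gap from line (row vl) to cell axis, from the leading-edge row vc"""
    yaw=.167;ey=np.array([-np.sin(yaw),np.cos(yaw)])
    L=ray(m,u,vl,13)[:2]@ey; p=ray(m,u,vc,29)[:2]@ey; q=ray(m,u,vc,0)[:2]@ey
    th=np.arctan((p-q)/29.)   # ray slope
    return p-16/np.cos(th)-L
E
python3 - <<'E'
from h import *
m=bot.camera_model('wrist')
g=cv2.cvtColor(cv2.imread('pics/w3.png'),6).astype(int);print(g[180:200,318].tolist(),g[90:102,318].tolist())
g=cv2.cvtColor(cv2.imread('pics/w4.png'),6).astype(int);print(g[192:214,318].tolist())
R=np.array(m['R'])
print('w4',celly(m,318,116,206.5))
m3=dict(m);m3['t']=m['t']-R@(np.array([553.4,140.9,52])-np.array([550.7,153.2,45.1]))
print('w3',[celly(m3,318,95.5,v) for v in (189,190,191)])
E
```

```text
[33, 28, 29, 29, 31, 31, 26, 27, 16, 16, 22, 36, 44, 48, 49, 51, 53, 55, 58, 58] [30, 30, 29, 235, 247, 247, 197, 79, 29, 31, 31, 30]
[14, 12, 11, 22, 25, 19, 14, 16, 13, 11, 16, 14, 28, 39, 42, 46, 49, 50, 52, 53, 54, 55]
w4 -68.44410399150729
w3 [np.float64(-71.25820886013182), np.float64(-71.89443799345312), np.float64(-72.53194492278618)]
```

>>> carry_out --plan '[{"tx":-0.2,"ty":1,"tz":-0.05,"rx":0,"ry":0,"rz":0},{"tx":-0.35,"ty":2,"tz":0,"rx":0,"ry":0,"rz":0},{"tx":-0.5,"ty":3,"tz":0,"rx":0,"ry":0,"rz":0},{"tx":-0.5,"ty":3,"tz":0,"rx":0,"ry":0,"rz":0},{"tx":-0.5,"ty":3,"tz":0,"rx":0,"ry":0,"rz":0},{"tx":-0.5,"ty":3,"tz":0,"rx":0,"ry":0,"rz":0},{"tx":-0.35,"ty":2,"tz":0,"rx":0,"ry":0,"rz":0},{"tx":-0.2,"ty":1,"tz":0,"rx":0,"ry":0,"rz":0},{"tx":0,"ty":0,"tz":0,"rx":0,"ry":0,"rz":0},{"tx":0,"ty":0,"tz":0,"rx":0,"ry":0,"rz":0}]'

```text
time: 5.95
tool_pos: [547.5, 171.1, 45.0]
tcp_rot: [-3.142, -0.0, 1.736]
contact_force: [-1.4, -0.4, 6.8]
grip_width: 0.5
finger_force: 3.2
```

>>> carry_out --plan '[{"tx":0,"ty":0,"tz":3,"rx":0,"ry":0,"rz":0},{"tx":0,"ty":0,"tz":5,"rx":0,"ry":0,"rz":0},{"tx":1.2,"ty":-7.5,"tz":0,"rx":0,"ry":0,"rz":0},{"tx":1.3,"ty":-7.5,"tz":0,"rx":0,"ry":0,"rz":0},{"tx":0,"ty":0,"tz":0,"rx":0,"ry":0,"rz":0},{"tx":0,"ty":0,"tz":0,"rx":0,"ry":0,"rz":0},{"tx":0,"ty":0,"tz":0,"rx":0,"ry":0,"rz":0}]'

```text
time: 6.65
tool_pos: [550.0, 155.9, 52.5]
tcp_rot: [-3.141, -0.0, 1.736]
contact_force: [-0.2, 0.5, -0.6]
grip_width: 0.3
finger_force: 0.0
```

```bash
python3 - <<'E'
from h import *
_,m,g=prof('w5');print(g[180:220,318].tolist())
E
```

```text
6.65 [550.  155.9  52.5] [-0.2  0.5 -0.6]
300 [(31, 75, 43), (118, 25, 221), (122, 148, 43), (192, 44, 52)]
318 [(32, 45, 28), (118, 32, 234), (123, 50, 29), (192, 44, 51)]
336 [(31, 64, 29), (118, 30, 234), (123, 51, 29), (191, 40, 53)]
[30, 28, 29, 30, 31, 30, 31, 31, 27, 25, 20, 34, 44, 51, 49, 50, 51, 53, 56, 56, 58, 59, 59, 60, 61, 61, 63, 64, 63, 64, 66, 65, 65, 67, 66, 68, 68, 68, 68, 67]
```

```bash
python3 - <<'E'
from h import *
m=bot.camera_model('wrist');print(celly(m,318,120.7,190.7))
E
```

```text
-57.56382970296498
```

>>> carry_out --plan '[{"tx":0,"ty":0,"tz":-4,"rx":0,"ry":0,"rz":0},{"tx":0,"ty":0,"tz":-2.5,"rx":0,"ry":0,"rz":0},{"tx":0,"ty":0,"tz":-1.25,"rx":0,"ry":0,"rz":0},{"tx":0,"ty":0,"tz":0,"rx":0,"ry":0,"rz":0},{"tx":0,"ty":0,"tz":0,"rx":0,"ry":0,"rz":0},{"tx":0,"ty":0,"tz":0,"rx":0,"ry":0,"rz":0}]'

```text
time: 7.3
tool_pos: [550.0, 156.0, 45.1]
tcp_rot: [-3.142, -0.0, 1.736]
contact_force: [-1.8, 0.0, 4.8]
grip_width: 0.5
finger_force: 2.1
```

>>> carry_out --plan '[{"tx":-0.2,"ty":1,"tz":0.1,"rx":0,"ry":0,"rz":0},{"tx":-0.35,"ty":2,"tz":0,"rx":0,"ry":0,"rz":0},{"tx":-0.5,"ty":3,"tz":0,"rx":0,"ry":0,"rz":0},{"tx":-0.7,"ty":4,"tz":0,"rx":0,"ry":0,"rz":0},{"tx":-0.8,"ty":5,"tz":0,"rx":0,"ry":0,"rz":0},{"tx":-0.8,"ty":5,"tz":0,"rx":0,"ry":0,"rz":0},{"tx":-0.7,"ty":4,"tz":0,"rx":0,"ry":0,"rz":0},{"tx":-0.5,"ty":3,"tz":0,"rx":0,"ry":0,"rz":0},{"tx":-0.35,"ty":2,"tz":0,"rx":0,"ry":0,"rz":0},{"tx":-0.2,"ty":1,"tz":0,"rx":0,"ry":0,"rz":0},{"tx":0,"ty":0,"tz":0,"rx":0,"ry":0,"rz":0},{"tx":0,"ty":0,"tz":0,"rx":0,"ry":0,"rz":0}]'

```text
time: 8.5
tool_pos: [544.5, 186.4, 45.1]
tcp_rot: [-3.141, -0.0, 1.736]
contact_force: [-3.7, -0.5, 6.8]
grip_width: 0.9
finger_force: 2.9
```

>>> carry_out --plan '[{"tx":0,"ty":0,"tz":3,"rx":0,"ry":0,"rz":0},{"tx":0,"ty":0,"tz":5,"rx":0,"ry":0,"rz":0},{"tx":1.2,"ty":-7.5,"tz":0,"rx":0,"ry":0,"rz":0},{"tx":1.3,"ty":-7.5,"tz":0,"rx":0,"ry":0,"rz":0},{"tx":0,"ty":0,"tz":0,"rx":0,"ry":0,"rz":0},{"tx":0,"ty":0,"tz":0,"rx":0,"ry":0,"rz":0},{"tx":0,"ty":0,"tz":0,"rx":0,"ry":0,"rz":0}]'

```text
time: 9.2
tool_pos: [547.5, 170.8, 52.9]
tcp_rot: [-3.141, -0.0, 1.735]
contact_force: [0.0, -0.7, 0.1]
grip_width: 0.4
finger_force: 0.0
```

```bash
python3 - <<'E'
from h import *
_,m,g=prof('w6');print(g[184:196,318].tolist());print(celly(m,318,146,190.7))
E
```

```text
9.2 [547.5 170.8  52.9] [ 0.  -0.7  0.1]
300 [(60, 46, 29), (142, 27, 69), (147, 131, 24), (191, 37, 50)]
318 [(59, 78, 44), (142, 31, 77), (147, 151, 30), (191, 41, 48)]
336 [(60, 46, 18), (142, 32, 78), (147, 151, 31), (190, 28, 49)]
[31, 30, 30, 27, 17, 13, 21, 41, 48, 52, 50, 52]
-41.957792034115414
```

>>> carry_out --plan '[{"tx":0,"ty":0,"tz":-4,"rx":0,"ry":0,"rz":0},{"tx":0,"ty":0,"tz":-2.5,"rx":0,"ry":0,"rz":0},{"tx":0,"ty":0,"tz":-1.4,"rx":0,"ry":0,"rz":0},{"tx":0,"ty":0,"tz":0,"rx":0,"ry":0,"rz":0},{"tx":0,"ty":0,"tz":0,"rx":0,"ry":0,"rz":0},{"tx":0,"ty":0,"tz":0,"rx":0,"ry":0,"rz":0}]'

```text
time: 9.85
tool_pos: [547.3, 170.9, 45.1]
tcp_rot: [-3.141, 0.0, 1.736]
contact_force: [-1.7, 0.5, 3.1]
grip_width: 0.4
finger_force: 1.2
```

>>> carry_out --plan '[{"tx":-0.2,"ty":1,"tz":0,"rx":0,"ry":0,"rz":0},{"tx":-0.35,"ty":2,"tz":0,"rx":0,"ry":0,"rz":0},{"tx":-0.5,"ty":3,"tz":0,"rx":0,"ry":0,"rz":0},{"tx":-0.7,"ty":4,"tz":0,"rx":0,"ry":0,"rz":0},{"tx":-0.8,"ty":5,"tz":0.1,"rx":0,"ry":0,"rz":0},{"tx":-0.8,"ty":5,"tz":0,"rx":0,"ry":0,"rz":0},{"tx":-0.7,"ty":4,"tz":0.1,"rx":0,"ry":0,"rz":0},{"tx":-0.5,"ty":3,"tz":0,"rx":0,"ry":0,"rz":0},{"tx":-0.35,"ty":2,"tz":0,"rx":0,"ry":0,"rz":0},{"tx":-0.2,"ty":1,"tz":0,"rx":0,"ry":0,"rz":0},{"tx":0,"ty":0,"tz":0,"rx":0,"ry":0,"rz":0},{"tx":0,"ty":0,"tz":0,"rx":0,"ry":0,"rz":0}]'

```text
time: 11.05
tool_pos: [542.6, 200.8, 45.3]
tcp_rot: [3.141, 0.0, 1.736]
contact_force: [-0.1, 0.3, -0.3]
grip_width: 0.4
finger_force: 0.0
```

>>> carry_out --plan '[{"tx":0,"ty":0,"tz":3,"rx":0,"ry":0,"rz":0},{"tx":0,"ty":0,"tz":5,"rx":0,"ry":0,"rz":0},{"tx":1.2,"ty":-7.5,"tz":0,"rx":0,"ry":0,"rz":0},{"tx":1.3,"ty":-7.5,"tz":0,"rx":0,"ry":0,"rz":0},{"tx":0,"ty":0,"tz":0,"rx":0,"ry":0,"rz":0},{"tx":0,"ty":0,"tz":0,"rx":0,"ry":0,"rz":0},{"tx":0,"ty":0,"tz":0,"rx":0,"ry":0,"rz":0}]'

```text
time: 11.75
tool_pos: [544.9, 185.9, 53.2]
tcp_rot: [-3.141, -0.0, 1.736]
contact_force: [-0.1, -0.7, -1.2]
grip_width: -0.1
finger_force: 0.0
```

```bash
python3 - <<'E'
from h import *
_,m,g=prof('w7');print(g[184:196,318].tolist(),g[160:178,318].tolist());print(celly(m,318,169,190.7))
E
```

```text
11.75 [544.9 185.9  53.2] [-0.1 -0.7 -1.2]
300 [(87, 56, 33), (166, 32, 138), (171, 82, 33), (191, 39, 49)]
318 [(87, 55, 27), (166, 31, 140), (171, 82, 32), (191, 42, 50)]
336 [(87, 56, 27), (166, 33, 139), (171, 82, 33), (190, 23, 48)]
[30, 30, 31, 22, 16, 16, 19, 42, 50, 55, 58, 54] [33, 33, 32, 32, 29, 30, 31, 140, 241, 248, 203, 82, 32, 30, 30, 34, 33, 32]
-27.13619898741628
```

View pics/w7.png

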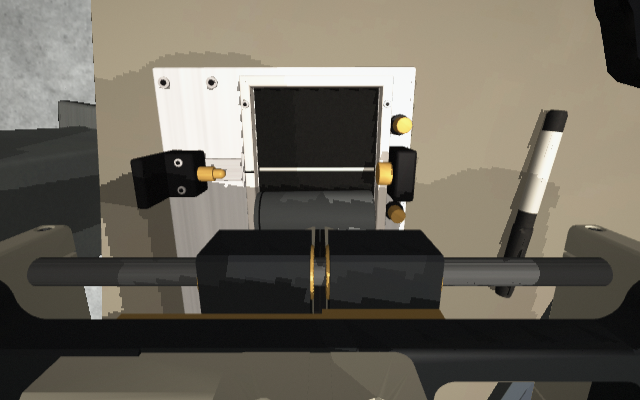

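The line is at row 168.7 and the cell's edge at row 191, so the cell is about 27 mm short of the line. It lies square in the lane, so I'll do two more strokes.

>>> carry_out --plan '[{"tx":0,"ty":0,"tz":-4,"rx":0,"ry":0,"rz":0},{"tx":0,"ty":0,"tz":-3,"rx":0,"ry":0,"rz":0},{"tx":0,"ty":0,"tz":-1.25,"rx":0,"ry":0,"rz":0},{"tx":0,"ty":0,"tz":0,"rx":0,"ry":0,"rz":0},{"tx":0,"ty":0,"tz":0,"rx":0,"ry":0,"rz":0},{"tx":0,"ty":0,"tz":0,"rx":0,"ry":0,"rz":0}]'

```text
time: 12.4
tool_pos: [544.8, 186.0, 45.1]
tcp_rot: [-3.141, -0.0, 1.736]
contact_force: [-2.6, -0.5, 3.7]
grip_width: 0.7
finger_force: 1.5
```

>>> carry_out --plan '[{"tx":-0.2,"ty":1,"tz":0,"rx":0,"ry":0,"rz":0},{"tx":-0.35,"ty":2,"tz":0,"rx":0,"ry":0,"rz":0},{"tx":-0.5,"ty":3,"tz":0,"rx":0,"ry":0,"rz":0},{"tx":-0.7,"ty":4,"tz":0,"rx":0,"ry":0,"rz":0},{"tx":-0.7,"ty":4,"tz":0,"rx":0,"ry":0,"rz":0},{"tx":-0.7,"ty":4,"tz":0,"rx":0,"ry":0,"rz":0},{"tx":-0.7,"ty":4,"tz":0,"rx":0,"ry":0,"rz":0},{"tx":-0.5,"ty":3,"tz":0,"rx":0,"ry":0,"rz":0},{"tx":-0.35,"ty":2,"tz":0,"rx":0,"ry":0,"rz":0},{"tx":-0.2,"ty":1,"tz":0,"rx":0,"ry":0,"rz":0},{"tx":0,"ty":0,"tz":0,"rx":0,"ry":0,"rz":0},{"tx":0,"ty":0,"tz":0,"rx":0,"ry":0,"rz":0}]'

```text
time: 13.6
tool_pos: [539.7, 214.2, 45.1]
tcp_rot: [-3.141, -0.0, 1.736]
contact_force: [-3.8, -1.5, 4.5]
grip_width: 0.3
finger_force: 2.6
```

>>> carry_out --plan '[{"tx":0,"ty":0,"tz":3,"rx":0,"ry":0,"rz":0},{"tx":0,"ty":0,"tz":5,"rx":0,"ry":0,"rz":0},{"tx":1.2,"ty":-7,"tz":0,"rx":0,"ry":0,"rz":0},{"tx":1.1,"ty":-7,"tz":0,"rx":0,"ry":0,"rz":0},{"tx":0,"ty":0,"tz":0,"rx":0,"ry":0,"rz":0},{"tx":0,"ty":0,"tz":0,"rx":0,"ry":0,"rz":0},{"tx":0,"ty":0,"tz":0,"rx":0,"ry":0,"rz":0}]'

```text
time: 14.3
tool_pos: [542.3, 199.9, 53.0]
tcp_rot: [-3.142, -0.0, 1.735]
contact_force: [-0.2, -0.3, 0.0]
grip_width: 0.5
finger_force: 0.0
```

```bash
python3 - <<'E'
from h import *
_,m,g=prof('w8');print(g[176:208,318].tolist());
O=np.array([538.4,219.4]);yaw=.167;ey=np.array([-np.sin(yaw),np.cos(yaw)])
for v in (189.5,190.5,191.5):
    p=ray(m,318,v,29)[:2];q=ray(m,318,v,0)[:2];th=np.arctan(((p-q)@ey)/29);print(v,(p-O)@ey-16/np.cos(th))
E
```

```text
14.3 [542.3 199.9  53. ] [-0.2 -0.3  0. ]
300 [(112, 52, 28), (188, 31, 155)]
318 [(111, 165, 44), (188, 28, 119)]
336 [(111, 160, 39), (188, 26, 121)]
[32, 32, 31, 32, 32, 32, 32, 32, 32, 32, 31, 20, 28, 119, 100, 58, 51, 53, 60, 62, 58, 57, 58, 60, 60, 62, 63, 64, 65, 65, 66, 67]
189.5 -11.406545385393025
190.5 -12.046944719174983
191.5 -12.688629636519412
```

>>> carry_out --plan '[{"tx":0,"ty":0,"tz":-4,"rx":0,"ry":0,"rz":0},{"tx":0,"ty":0,"tz":-3,"rx":0,"ry":0,"rz":0},{"tx":0,"ty":0,"tz":-1,"rx":0,"ry":0,"rz":0},{"tx":0,"ty":0,"tz":0,"rx":0,"ry":0,"rz":0},{"tx":0,"ty":0,"tz":0,"rx":0,"ry":0,"rz":0},{"tx":0,"ty":0,"tz":0,"rx":0,"ry":0,"rz":0}]'

```text
time: 14.95
tool_pos: [542.2, 200.0, 45.1]
tcp_rot: [-3.142, -0.0, 1.736]
contact_force: [-0.0, 0.2, 2.5]
grip_width: 0.5
finger_force: 1.4
```

>>> carry_out --plan '[{"tx":-0.2,"ty":1,"tz":0,"rx":0,"ry":0,"rz":0},{"tx":-0.35,"ty":2,"tz":0,"rx":0,"ry":0,"rz":0},{"tx":-0.5,"ty":3,"tz":0,"rx":0,"ry":0,"rz":0},{"tx":-0.7,"ty":4,"tz":0,"rx":0,"ry":0,"rz":0},{"tx":-0.7,"ty":4,"tz":0,"rx":0,"ry":0,"rz":0},{"tx":-0.7,"ty":4,"tz":0,"rx":0,"ry":0,"rz":0},{"tx":-0.5,"ty":3,"tz":0,"rx":0,"ry":0,"rz":0},{"tx":-0.35,"ty":2,"tz":0,"rx":0,"ry":0,"rz":0},{"tx":-0.2,"ty":1,"tz":0,"rx":0,"ry":0,"rz":0},{"tx":0,"ty":0,"tz":0,"rx":0,"ry":0,"rz":0},{"tx":0,"ty":0,"tz":0,"rx":0,"ry":0,"rz":0}]'

```text
time: 16.05
tool_pos: [537.9, 223.9, 45.1]
tcp_rot: [-3.141, -0.0, 1.736]
contact_force: [-3.6, -0.1, 4.8]
grip_width: 0.5
finger_force: 2.6
```

>>> carry_out --plan '[{"tx":0,"ty":0,"tz":3,"rx":0,"ry":0,"rz":0},{"tx":0,"ty":0,"tz":10,"rx":0,"ry":0,"rz":0},{"tx":3,"ty":-20,"tz":30,"rx":0,"ry":0,"rz":0},{"tx":3,"ty":-25,"tz":25,"rx":0,"ry":0,"rz":0},{"tx":3,"ty":-25,"tz":0,"rx":0,"ry":0,"rz":0},{"tx":0,"ty":0,"tz":0,"rx":0,"ry":0,"rz":0},{"tx":0,"ty":0,"tz":0,"rx":0,"ry":0,"rz":0},{"tx":0,"ty":0,"tz":0,"rx":0,"ry":0,"rz":0}]'

```text
time: 16.85
tool_pos: [547.0, 154.6, 112.9]
tcp_rot: [-3.141, -0.0, 1.736]
contact_force: [-0.8, 0.1, 0.3]
grip_width: 0.7
finger_force: 0.0
```

```bash
python3 - <<'E'
from h import *
_,m,g=prof('w9',(280,300,318,336,350))
cv2.imwrite('pics/w9c.png',cv2.resize(cv2.imread('pics/w9.png')[30:230,180:450],None,fx=2.9,fy=2.9,interpolation=cv2.INTER_CUBIC))
for X in [(538.4,219.4,45)]: print(proj(m,X))
E
```

```text
16.85 [547.  154.6 112.9] [-0.8  0.1  0.3]
280 [(51, 54, 35), (97, 25, 57), (140, 51, 32)]
300 [(51, 54, 25), (97, 30, 72), (139, 63, 44)]
318 [(51, 56, 24), (96, 28, 46), (139, 60, 41)]
336 [(51, 55, 24), (96, 31, 53), (139, 60, 34)]
350 [(51, 54, 23), (96, 30, 61), (139, 59, 32)]
[321.97946023 120.0867052 ]
```

View pics/w9c.png

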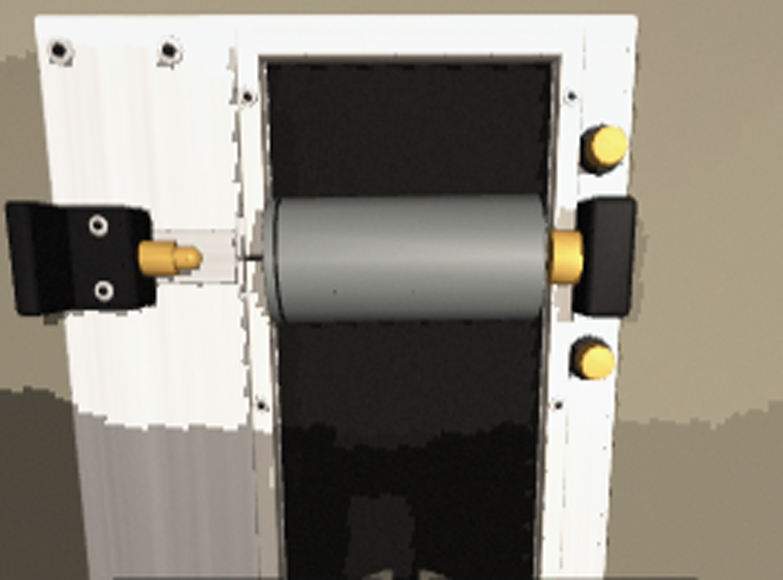

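The cell's axis is at row 118.1 and the contact, tick and plunger are at about row 118.7, so it is within 0.5 mm of the line and square. Next I'll move behind the tab, whose rear edge is near pixel (183,120).

```bash
python3 - <<'E'
from h import *
m=bot.camera_model('wrist');O=np.array([538.4,219.4])
for u,v,z in [(183,119,60),(180+160/2.9,30+258/2.9,29),(180+205/2.9,30+258/2.9,29),(180+580/2.9,30+257/2.9,40),(180+250/2.9,30+258/2.9,23)]: print(jig(O,.167,ray(m,u,v,z)))
E
```

```text
[-92.73291985   1.18723661]
[-66.24234661   0.82438734]
[-54.39926027   0.8128191 ]
[42.17182365  1.08922034]
[-43.56543248   0.73271217]
```

>>> carry_out --plan '[{"tx":-30,"ty":8,"tz":10,"rx":0,"ry":0,"rz":0},{"tx":-40,"ty":12,"tz":0,"rx":0,"ry":0,"rz":0},{"tx":-40,"ty":12,"tz":0,"rx":0,"ry":0,"rz":0},{"tx":-32,"ty":10,"tz":0,"rx":0,"ry":0,"rz":0},{"tx":0,"ty":0,"tz":-25,"rx":0,"ry":0,"rz":0},{"tx":0,"ty":0,"tz":-25,"rx":0,"ry":0,"rz":0},{"tx":0,"ty":0,"tz":0,"rx":0,"ry":0,"rz":0},{"tx":0,"ty":0,"tz":0,"rx":0,"ry":0,"rz":0}]'

```text
time: 17.7
tool_pos: [405.0, 196.4, 73.1]
tcp_rot: [-3.141, 0.0, 1.737]
contact_force: [-0.3, -0.4, 0.0]
grip_width: 0.7
finger_force: 0.0
```

```bash
python3 - <<'E'
from h import *
o=bot.get_obs();print(o['tool_pos'],jig((538.4,219.4),.167,o['tool_pos']),o['contact_force'])
im,m=snap('scene','s3');u,v=proj(m,o['tool_pos']).astype(int);print(u,v)
u=min(max(u,120),520);v=min(max(v,90),310)
cv2.imwrite('pics/s3c.png',cv2.resize(im[v-90:v+90,u-120:u+120],None,fx=3.2,fy=3.2,interpolation=cv2.INTER_CUBIC))
E
```

```text
[404.97938701 196.37117067  73.14719601] [-135.39241258   -0.53062968] [-0.2956785  -0.35588815  0.02851936]
380 225
```

View pics/s3c.png

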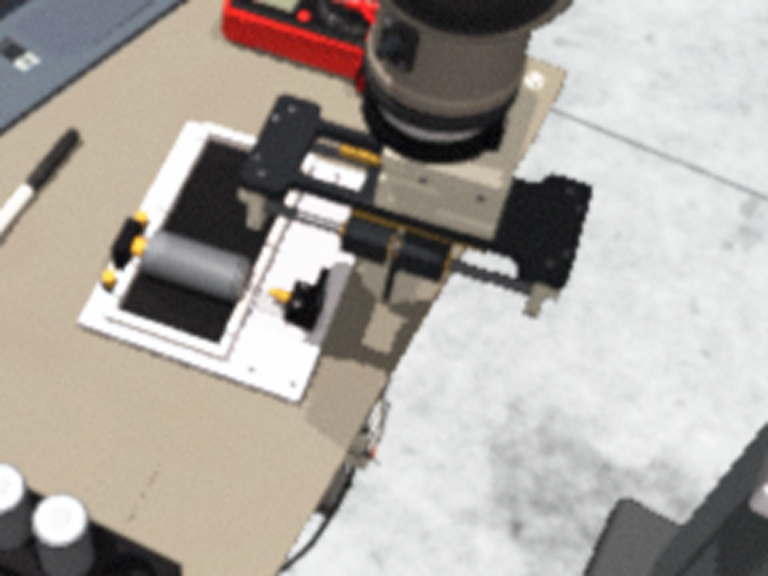

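The scene view shows the closed thin fingers at crop (390,280), clear behind the tab at (320,300), with the cell lying between the contacts. I'll lower behind the tab and approach it.

>>> carry_out --plan '[{"tx":-0.2,"ty":1.3,"tz":-15,"rx":0,"ry":0,"rz":0},{"tx":0,"ty":0,"tz":-13,"rx":0,"ry":0,"rz":0},{"tx":5.9,"ty":1,"tz":0,"rx":0,"ry":0,"rz":0},{"tx":5.9,"ty":1,"tz":0,"rx":0,"ry":0,"rz":0},{"tx":3,"ty":0.5,"tz":0,"rx":0,"ry":0,"rz":0},{"tx":3,"ty":0.5,"tz":0,"rx":0,"ry":0,"rz":0},{"tx":2,"ty":0.35,"tz":0,"rx":0,"ry":0,"rz":0},{"tx":0,"ty":0,"tz":0,"rx":0,"ry":0,"rz":0},{"tx":0,"ty":0,"tz":0,"rx":0,"ry":0,"rz":0}]'

```text
time: 18.65
tool_pos: [424.6, 200.5, 45.2]
tcp_rot: [-3.142, 0.0, 1.736]
contact_force: [0.3, -0.5, -0.2]
grip_width: 0.3
finger_force: 0.0
```

>>> carry_out --plan '[{"tx":2,"ty":0.35,"tz":0,"rx":0,"ry":0,"rz":0},{"tx":2,"ty":0.35,"tz":0,"rx":0,"ry":0,"rz":0},{"tx":2,"ty":0.35,"tz":0,"rx":0,"ry":0,"rz":0},{"tx":2,"ty":0.35,"tz":0,"rx":0,"ry":0,"rz":0},{"tx":0,"ty":0,"tz":0,"rx":0,"ry":0,"rz":0},{"tx":0,"ty":0,"tz":0,"rx":0,"ry":0,"rz":0}]'

```text
time: 19.25
tool_pos: [432.0, 201.8, 45.0]
tcp_rot: [-3.14, 0.0, 1.736]
contact_force: [-5.0, -1.4, 3.7]
grip_width: 0.3
finger_force: 2.6
```

>>> carry_out --plan '[{"tx":2,"ty":0.35,"tz":0,"rx":0,"ry":0,"rz":0},{"tx":2,"ty":0.35,"tz":0,"rx":0,"ry":0,"rz":0},{"tx":2,"ty":0.35,"tz":0,"rx":0,"ry":0,"rz":0},{"tx":2,"ty":0.35,"tz":0,"rx":0,"ry":0,"rz":0},{"tx":0,"ty":0,"tz":0,"rx":0,"ry":0,"rz":0},{"tx":0,"ty":0,"tz":0,"rx":0,"ry":0,"rz":0}]'

```text
time: 19.85
tool_pos: [440.5, 203.3, 45.0]
tcp_rot: [-3.141, 0.0, 1.736]
contact_force: [-4.5, -1.8, 2.6]
grip_width: 0.4
finger_force: 2.2
```

>>> carry_out --plan '[{"tx":2,"ty":0.35,"tz":0,"rx":0,"ry":0,"rz":0},{"tx":2,"ty":0.35,"tz":0,"rx":0,"ry":0,"rz":0},{"tx":2,"ty":0.35,"tz":0,"rx":0,"ry":0,"rz":0},{"tx":1.5,"ty":0.25,"tz":0,"rx":0,"ry":0,"rz":0},{"tx":0,"ty":0,"tz":0,"rx":0,"ry":0,"rz":0},{"tx":0,"ty":0,"tz":0,"rx":0,"ry":0,"rz":0}]'

```text
time: 20.45
tool_pos: [447.8, 204.5, 45.0]
tcp_rot: [-3.141, 0.0, 1.736]
contact_force: [-5.0, -1.6, 3.0]
grip_width: 0.2
finger_force: 2.6
```

>>> carry_out --plan '[{"tx":1,"ty":0.17,"tz":0,"rx":0,"ry":0,"rz":0},{"tx":1,"ty":0.17,"tz":0,"rx":0,"ry":0,"rz":0},{"tx":1,"ty":0.17,"tz":0,"rx":0,"ry":0,"rz":0},{"tx":0,"ty":0,"tz":0,"rx":0,"ry":0,"rz":0},{"tx":0,"ty":0,"tz":0,"rx":0,"ry":0,"rz":0}]'

```text
time: 20.95
tool_pos: [450.4, 205.0, 45.0]
tcp_rot: [-3.14, 0.0, 1.736]
contact_force: [-5.9, -2.0, 3.6]
grip_width: 0.4
finger_force: 3.3
```

>>> carry_out --plan '[{"tx":1,"ty":0.17,"tz":0,"rx":0,"ry":0,"rz":0},{"tx":1,"ty":0.17,"tz":0,"rx":0,"ry":0,"rz":0},{"tx":0,"ty":0,"tz":0,"rx":0,"ry":0,"rz":0},{"tx":0,"ty":0,"tz":0,"rx":0,"ry":0,"rz":0}]'

```text
time: 21.35
tool_pos: [452.1, 205.3, 45.0]
tcp_rot: [-3.139, 0.0, 1.736]
contact_force: [-6.4, -1.3, 5.3]
grip_width: 0.5
finger_force: 3.8
```

>>> carry_out --plan '[{"tx":1,"ty":0.17,"tz":0,"rx":0,"ry":0,"rz":0},{"tx":1,"ty":0.17,"tz":0,"rx":0,"ry":0,"rz":0},{"tx":0,"ty":0,"tz":0,"rx":0,"ry":0,"rz":0},{"tx":0,"ty":0,"tz":0,"rx":0,"ry":0,"rz":0}]'

```text
time: 21.75
tool_pos: [452.3, 205.3, 44.9]
tcp_rot: [-3.136, 0.001, 1.736]
contact_force: [-13.0, -2.9, 10.4]
grip_width: 0.7
finger_force: 6.9
```

>>> carry_out --plan '[{"tx":1,"ty":0.17,"tz":0,"rx":0,"ry":0,"rz":0},{"tx":0.5,"ty":0.08,"tz":0,"rx":0,"ry":0,"rz":0},{"tx":0,"ty":0,"tz":0,"rx":0,"ry":0,"rz":0},{"tx":0,"ty":0,"tz":0,"rx":0,"ry":0,"rz":0}]'

```text
time: 22.15
tool_pos: [452.4, 205.3, 44.8]
tcp_rot: [-3.133, 0.001, 1.736]
contact_force: [-17.4, -4.0, 14.1]
grip_width: 0.4
finger_force: 9.2
```

Motion stopped while the force climbed, so the slider is against its stop. I'll back off and check.

>>> carry_out --plan '[{"tx":-3,"ty":-0.5,"tz":0,"rx":0,"ry":0,"rz":0},{"tx":-10,"ty":-1.7,"tz":0,"rx":0,"ry":0,"rz":0},{"tx":-20,"ty":-3.4,"tz":0,"rx":0,"ry":0,"rz":0},{"tx":0,"ty":0,"tz":35,"rx":0,"ry":0,"rz":0},{"tx":0,"ty":-10,"tz":45,"rx":0,"ry":0,"rz":0},{"tx":30,"ty":-35,"tz":0,"rx":0,"ry":0,"rz":0},{"tx":30,"ty":-35,"tz":0,"rx":0,"ry":0,"rz":0},{"tx":25,"ty":0,"tz":0,"rx":0,"ry":0,"rz":0},{"tx":0,"ty":0,"tz":0,"rx":0,"ry":0,"rz":0},{"tx":0,"ty":0,"tz":0,"rx":0,"ry":0,"rz":0},{"tx":0,"ty":0,"tz":0,"rx":0,"ry":0,"rz":0}]'

```text
time: 23.25
tool_pos: [507.9, 120.9, 124.8]
tcp_rot: [-3.141, -0.0, 1.736]
contact_force: [0.2, 0.2, 0.5]
grip_width: 0.1
finger_force: 0.0
```

```bash
python3 - <<'E'
from h import *
_,m,g=prof('w10',(300,318,340,360))
a,b=proj(m,(538.4,219.4,29)).astype(int);print(a,b)
y0=max(b-85,0);x0=a-150;print(x0,y0)
cv2.imwrite('pics/w10c.png',cv2.resize(cv2.imread('pics/w10.png')[y0:y0+200,x0:x0+270],None,fx=2.9,fy=2.9,interpolation=cv2.INTER_CUBIC))
E
```

```text
23.25 [507.9 120.9 124.8] [0.2 0.2 0.5]
300 [(64, 101, 29), (100, 9, 95)]
318 []
340 [(16, 74, 43), (62, 42, 53), (63, 53, 43), (73, 24, 50), (90, 49, 30), (226, 13, 63)]
360 [(16, 74, 41), (61, 42, 75), (104, 45, 26), (226, 25, 71)]
378 84
228 0
```

View pics/w10c.png

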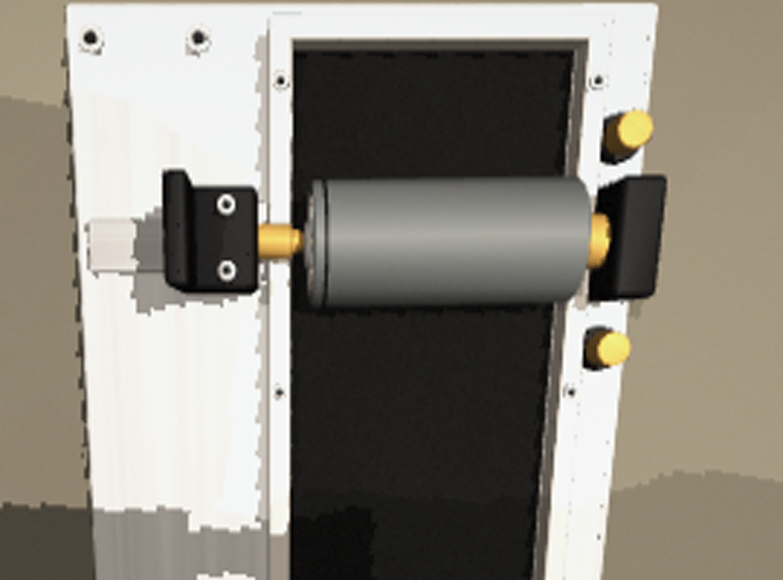

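The view shows the plunger on the cell's button at crop (300,240) and the base on the fixed contact at (597,240), with the cell on the line. I'll check the tab's position, then hand in.

```bash
python3 - <<'E'
from h import *
m=bot.camera_model('wrist');O=(538.4,219.4)
p=jig(O,.167,ray(m,228+164/2.9,232/2.9,60));print(p,'fixed contact',jig(O,.167,ray(m,228+590/2.9,240/2.9,29)))
if abs(p[0]+70)<2.5: print(bot.close_job())
E
```

```text
[-6.97884452e+01  9.55764581e-03] fixed contact [41.15861388  1.10888241]
the job is handed in; nothing more can be done
None
```

The cell was rolled onto the white line in five light strokes. The slider was then pushed home by its tab, so the cell is held between the contacts. In the last picture its axis was within about 0.5 mm of the line and the tab's rear face measured -69.8 mm (-70 is home). Touch force reached about 6.8 N at the end of two strokes, above the 2 to 5 N range. I handed the job in at about 23 s with the arm clear.

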